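# Switch off the forgotten hotplate and point it out

### The job

One of the two hotplates has been left on: its knob is not pointing at the red off dot. Push that knob's lever round to fully off with the fingertips, without taking it between the fingers; then, to warn that the plate right behind that knob is still hot, point straight down at the middle of that plate from a few centimetres above, never touching a plate, hold there for two seconds and finish with the arm still pointing. Leave the other knob off, and leave the pot and everything else standing where it is.

Things in the scene. Friction and masses are not known exactly. Their poses are not given: they have to be found in the camera images.
- hob: Two-plate electric hob: stainless steel deck 300 mm deep (x) by 500 mm wide (y), its top 12 mm above the worktop. Origin at the centre of its underside, level with the worktop; x points away from the robot, y to the left. Its plates are in a row 45 mm behind (+x of) the centre, each knob stands 150 mm in front of (-x of) the middle of the plate that it serves.
- plate_left: Left hotplate: dark cast-iron disc 180 mm across, 10 mm high, fixed on the deck at y = +128 mm of the hob, its top 22 mm above the worktop. Origin: centre of its underside. Must not be touched.
- plate_right: Right hotplate: dark cast-iron disc 145 mm across, 10 mm high, fixed on the deck at y = -128 mm of the hob, its top 22 mm above the worktop. Origin: centre of its underside. Must not be touched.
- plate_left_mid (a point): Middle of the left plate's top face; axes as the hob's.
- plate_right_mid (a point): Middle of the right plate's top face; axes as the hob's.
- knob_a (a joint): Angle of control knob A in rad: 0 = off, against a stop, lever pointing straight away from the robot at the red dot, towards its plate; grows clockwise seen from above, up to 2.6; above 0.8 = its plate is on. It stays where it is left and takes about 1.5 N at the lever's tip to turn. Either knob may be the left or the right one.
- knob_b (a joint): Angle of control knob B in rad: 0 = off, against a stop, lever pointing straight away from the robot at the red dot, towards its plate; grows clockwise seen from above, up to 2.6; above 0.8 = its plate is on. It stays where it is left and takes about 1.5 N at the lever's tip to turn. Either knob may be the left or the right one.
- knob_a_axis (a point): Knob A's axis at deck level; x along its lever, z up, turns with it. Bright metal skirt 42 mm across, 10 mm high; on it a black hub 24 mm across with a straight lever 10 mm wide, 10 to 32 mm above the deck, reaching 40 mm from the axis on its pointing side (white line on top) and 10 mm behind. The knob 128 mm left (+y) of the hob's middle serves the left plate, the other the right.
- knob_b_axis (a point): Knob B's axis at deck level; x along its lever, z up, turns with it. Bright metal skirt 42 mm across, 10 mm high; on it a black hub 24 mm across with a straight lever 10 mm wide, 10 to 32 mm above the deck, reaching 40 mm from the axis on its pointing side (white line on top) and 10 mm behind. The knob 128 mm left (+y) of the hob's middle serves the left plate, the other the right.
- knob_a_tip (a point): Centre of the end face of knob A's lever, 40 mm from its axis and 21 mm above the deck.
- knob_b_tip (a point): The same for knob B.
- pot: Red open cooking pot, 132 mm across the rim and 75 mm high, with two black side handles, standing loose on the plate that is off. Origin: centre of its underside. Not to be moved.
- salt: White salt shaker, 38 mm across and 66 mm high, loose on the deck between the two knobs. Origin: centre of its underside. Not to be moved.
- pepper_mill: Dark wooden pepper mill, 44 mm across and 110 mm high, loose on the deck between the plates. Origin: centre of its underside. Not to be moved.
- oil: Green glass oil bottle, 60 mm across and 210 mm high, left of the hob. Origin: centre of its underside. Not to be moved.
- mug: Blue mug, 80 mm across and 90 mm high with a handle, right of the hob. Origin: centre of its underside. Not to be moved.
- spice_jar: Brown spice jar with a red lid, 44 mm across and 85 mm high, left of the hob. Origin: centre of its underside. Not to be moved.
- moka_pot: Aluminium stove-top coffee pot, 90 mm across and 179 mm high with a black handle, right of the hob. Origin: centre of its underside. Not to be moved.
- spatula: Spatula, 260 mm long, wooden handle and steel blade, lying left of the hob. Not to be moved.

How it is judged:
On the way, in this order (a step that is already met when the one before it is completed fails the run):
1. the knob that was on is turned fully off (value of joint knob_a below 0.15 rad), for 0.2 s.
2. the tool points straight down at the middle of that knob's plate for two seconds: TCP within 35 mm sideways of the middle, 22 to 100 mm above the plate's top, tool within 20 degrees of vertical (((y of knob_a_axis in the frame of hob above 0 m and horizontal distance between the grasp point and plate_left_mid below 0.035 m and z of the grasp point in the frame of plate_left_mid between 0.022 and 0.1 m and angle between the grasp point's own z axis and vertical above 2.79 rad) or (y of knob_a_axis in the frame of hob below 0 m and horizontal distance between the grasp point and plate_right_mid below 0.035 m and z of the grasp point in the frame of plate_right_mid between 0.022 and 0.1 m and angle between the grasp point's own z axis and vertical above 2.79 rad))), for 1.9 s.
At the end, for the whole second after the job is handed in: Both knobs read off (under 0.15 rad), and the tool still points down at the middle of the plate that had been left on: TCP within 35 mm sideways of the middle, 22 to 100 mm above the plate's top face (fingertips about 3 to 80 mm above it), tool within 20 degrees of vertical (value of joint each of knob_a, knob_b below 0.15 rad and ((y of knob_a_axis in the frame of hob above 0 m and horizontal distance between the grasp point and plate_left_mid below 0.035 m and z of the grasp point in the frame of plate_left_mid between 0.022 and 0.1 m and angle between the grasp point's own z axis and vertical above 2.79 rad) or (y of knob_a_axis in the frame of hob below 0 m and horizontal distance between the grasp point and plate_right_mid below 0.035 m and z of the grasp point in the frame of plate_right_mid between 0.022 and 0.1 m and angle between the grasp point's own z axis and vertical above 2.79 rad))); the robot touches nothing.
It fails at once if a hotplate is touched by the robot (contact force between any of the fingers, the arm and plate_left above 0.3 N or contact force between any of the fingers, the arm and plate_right above 0.3 N).
It fails at once if the knob of the plate that is off is turned on (value of joint knob_b above 0.2 rad).
It fails at once if a knob's lever is taken between the fingers ((x of the grasp point in the frame of knob_a_axis between -0.015 and 0.05 m and y of the grasp point in the frame of knob_a_axis between -0.006 and 0.006 m and z of the grasp point in the frame of knob_a_axis below 0.044 m) or (x of the grasp point in the frame of knob_b_axis between -0.015 and 0.05 m and y of the grasp point in the frame of knob_b_axis between -0.006 and 0.006 m and z of the grasp point in the frame of knob_b_axis below 0.044 m)).
It fails at once if the pot or another bystander is moved or lifted by more than 15 mm (distance of any of pot, salt, pepper_mill, oil, mug, spice_jar, moka_pot, spatula from where it was at the start of the episode above 0.015 m).
It also fails if it takes over 40 s, if anything falls off the work surface, if the arm or the gripper's body presses on something with over 40 N, if the wrist force passes 120 N, or if a joint passes its speed limit or range.

### The arm

A 6-joint arm with a two-finger parallel gripper is mounted at the origin on the work surface. World frame = base frame: x ahead of the robot, y to its left, z up, the work surface at z = 0. Lengths are in m, angles in rad, forces in N, time in s.
With the tool pointing down it reaches from about 0.375 to 0.9 m from the base axis. Payload 3.1 kg.
Tool frame: the origin (TCP) lies between the finger pads, 19 mm behind the fingertips; this is the grasp point; z points along the fingers, y is the line along which they close (so a half turn about z gives the same grasp; the last joint's range is limited). The gripper opens to 85 mm and grips with 20 to 120 N. Pads are 22 mm wide; open, the fingers measure 114 mm over their backs; the gripper's body (76 mm by 85 mm) begins 54 mm behind the grasp point. The pads swing forward as they close: fully open they stand 13 mm farther back than shut.
Start: joints at [-1.411, 0.527, 1.433, -0, 1.181, -0.178], TCP at [0.208, -0.589, 0.25] pointing down, gripper open.
Joint ranges: [-3.08, 3.08], [-0.75, 2.2], [0.22, 2.44], [-1.43, 4.57], [0, 2.65], [-2.85, 2.85]. Speed limits (rad/s): [2.79, 2.79, 3.14, 3.14, 3.14, 3.14].

### API

Orientations are given as [roll, pitch, yaw] about the fixed x, y, z axes, in that order (R = Rz(yaw) Ry(pitch) Rx(roll)).
In Python, from plant import env, eyes gives the robot as it stands. The module is installed in compiled form; this text tells all that it offers. Calls block until the motion is done:
- env.move_ptp(position, orientation): joint-space move of the TCP to a pose.
- env.move_l(position, feed=0.15, ori=None, f_stop=None): straight line of the TCP; ori=None keeps the orientation; feed is the mean speed in m/s. With f_stop (N) it stops when the force on the tool has changed by that much, and returns True; else False.
- env.move_joints(angles): joint-space move.
- env.grip(opening, f_grip=None): finger opening in m; f_grip is the grip in N (None keeps the last); returns when the fingers have stopped.
- env.hold(seconds).
- env.solve_ik(position, orientation): joint angles nearest the present ones, or None.
- env.read_state(): the state.
- eyes.read_camera(name): name is "side" or "top" or "wrist"; returns (picture, depth): 420x560x3 uint8, red, green, blue; 420x560 float32, m along the optical axis (not along the pixel's ray), 0 where there is no reading.
- eyes.get_calibration(name): a dict with "mtx" (3x3 intrinsics, pixels), "xyz" and "orientation" of the camera in the world. Camera axes: x right, y down, z forward; pixel columns grow to the right and rows downward; lengths in m; the calibration is good to about 2 mm. The wrist camera is an equidistant fisheye: a pixel r from the principal point sees the ray r / f radians off the axis. A picture is of the moment at which its call begins: read the wrist's pose just before it. get_calibration takes no time and is no camera call; for the wrist camera it gives the pose at the moment of the call.
A pose or a line that the arm cannot do raises env.PlanningError and nothing moves.
- env.finish_job(): hands the job in; it is judged then, once.
The state is a dict: "time": time; "q": joint angles; "joint_vel": joint speeds; "effort": joint torques, N m; "tool_pos": TCP position; "tool_rot": TCP orientation; "force": force on the tool from outside, world axes, zero at the start; "torque": the same for the moment, N m; "finger_gap": finger opening in m; "grip_force": force on a finger pad.
Only numpy, scipy, OpenCV 4.12 (cv2) and the standard library are available. Lean on these libraries where they do the work, as an engineer would, in place of code of your own. Each camera call takes 0.05 s, during which the arm holds its last target. There are 200 camera calls.

## Working session

There is one attempt and no reset: what is moved stays moved. The work goes in short steps, each a Python script; the robot and the scene stay as the last script left them, time stands still between calls to the robot, and variables do not carry over. Pictures are saved under pics/ and viewed, at most 10 in all, crops included, and the job is handed in when it is done.

```bash
mkdir -p pics
python3 - <<'E'
from plant import env, eyes
import cv2,numpy as np
for n in("top","side"):
    p,d=eyes.read_camera(n); cv2.imwrite(f"pics/{n}0.png",p[:,:,::-1]); np.savez(f"{n}0.npz",p=p,d=d)
    c=eyes.get_calibration(n); print(n,c)
s=env.read_state(); print(s["time"],s["tool_pos"],s["tool_rot"],s["finger_gap"])
E
```

```text
top {'mtx': array([[429.20715392,   0.        , 279.93245253],
       [  0.        , 429.20715392, 209.55046836],
       [  0.        ,   0.        ,   1.        ]]), 'xyz': array([ 0.47189389, -0.0098073 ,  1.32045104]), 'orientation': array([-3.09515644,  0.02191116, -1.58614034])}
side {'mtx': array([[518.05566904,   0.        , 285.20521916],
       [  0.        , 518.05566904, 201.19739843],
       [  0.        ,   0.        ,   1.        ]]), 'xyz': array([-0.07613076,  0.6238777 ,  1.11351298]), 'orientation': array([-2.45302387,  0.01351102, -2.37152682])}
0.1 [ 0.20764982 -0.58884441  0.24912251] [-3.13966403e+00 -3.55524675e-04  3.38793399e-01] 0.08525116665761064
```

View pics/top0.png

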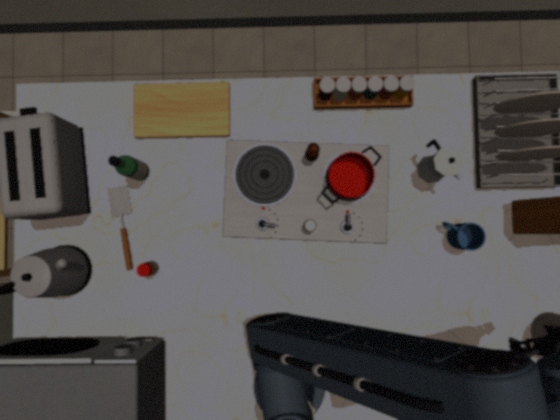

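View pics/side0.png

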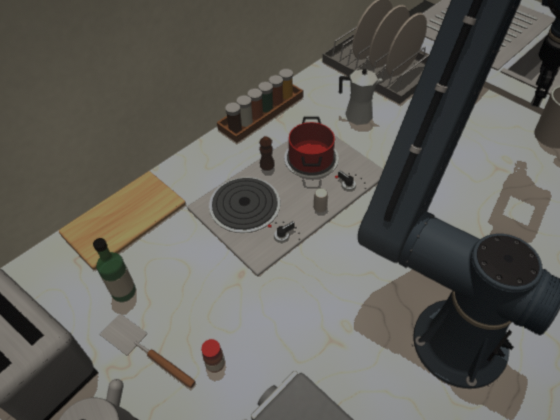

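The top view shows the hob at columns 223–390 and rows 140–242. The left knob is at about (263,224) with its lever pointing right, so it is on. Its plate is at about (265,174). The right knob, at (347,227), points up at its red dot, so it is off. The salt is at (310,226), the pot at (350,176) and the mill at (312,151). The side view agrees: the left knob is at (282,232) and the left plate at (245,204).

```bash
cat > h.py <<'E'
import numpy as np, cv2
from scipy.spatial.transform import Rotation as R
from plant import env, eyes
def ray(c,u,v):
    d=R.from_euler('xyz',c['orientation']).as_matrix()@np.linalg.inv(c['mtx'])@[u,v,1.]
    return np.array(c['xyz']),d/np.linalg.norm(d)
def onplane(c,u,v,z):
    o,d=ray(c,u,v); return o+d*(z-o[2])/d[2]
def cross(c1,p1,c2,p2):
    o1,d1=ray(c1,*p1); o2,d2=ray(c2,*p2)
    s=np.linalg.lstsq(np.c_[d1,-d2],o2-o1,rcond=None)[0]
    a=o1+d1*s[0]; b=o2+d2*s[1]; return (a+b)/2,np.linalg.norm(a-b)
E
python3 - <<'E'
from h import *
C={n:eyes.get_calibration(n) for n in("top","side")}
P={n:np.load(n+"0.npz") for n in C}
box={"top":(230,140,305,212),"side":(205,170,290,237)}
pc={}
for n,(x0,y0,x1,y1) in box.items():
    g=cv2.cvtColor(P[n]["p"],cv2.COLOR_RGB2GRAY)[y0:y1,x0:x1]
    m=(g<75).astype(np.uint8); m=cv2.morphologyEx(m,cv2.MORPH_CLOSE,np.ones((5,5)))
    cs=cv2.findContours(m,0,2)[0]; k=max(cs,key=cv2.contourArea)
    e=cv2.fitEllipse(cv2.convexHull(k)); pc[n]=(e[0][0]+x0,e[0][1]+y0)
    print(n,"plate",pc[n],e[1],cv2.contourArea(k)); print(onplane(C[n],*pc[n],.022))
print("cross",cross(C["top"],pc["top"],C["side"],pc["side"]))
# hob outline in top, from low-saturation grey deck
p=P["top"]["p"]; g=cv2.cvtColor(p,cv2.COLOR_RGB2GRAY)
print(g[190,205:235],g[120:145,280],g[235:250,300],g[230,380:400])
# red dots and knob crops
a=cv2.resize(p[195:250,235:375],None,fx=5,fy=5,interpolation=cv2.INTER_CUBIC)
b=cv2.resize(P["side"]["p"][165:250,260:380],None,fx=3.5,fy=3.5,interpolation=cv2.INTER_CUBIC)
w=np.zeros((600,700,3),np.uint8); w[:275]=a; w[290:290+b.shape[0],:b.shape[1]]=b[:310]
cv2.imwrite("pics/knobs.png",cv2.convertScaleAbs(w[:,:,::-1],alpha=1.6))
E
```

```text
top plate (264.101806640625, 174.89791870117188) (56.91703414916992, 59.59749984741211) 2525.5
[0.63901742 0.06427815 0.022     ]
side plate (244.2118263244629, 203.57804489135742) (50.965702056884766, 64.58035278320312) 2507.5
[0.63499493 0.07210515 0.022     ]
cross (array([0.64133681, 0.06572288, 0.01079448]), np.float64(0.0023607247689802274))
[117 118 119 118 118 118 119 119 118 120 119 119 119 119 118 117 117 117
 114 107 105 107 107 109 108 106 108 107 107 107] [117 117 117 119 120 117 117 117 117 118 118 120 119 118 118 118 118 120
 118 120 114 108 107 109 105] [109 111 108 106 102 110 116 118 117 117 117 118 118 117 118] [111 110 112 113 111 108 107 111 116 118 116 117 116 116 116 116 116 116
 117 118]
```

View pics/knobs.png

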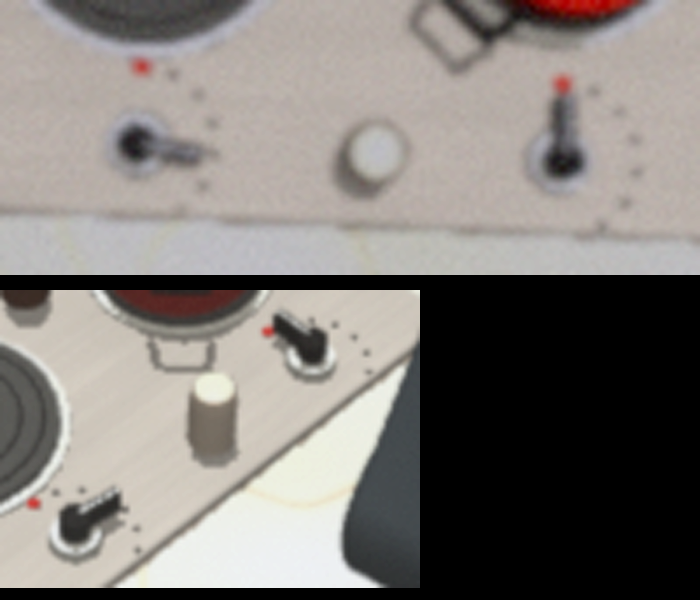

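The left lever points right and slightly towards the robot, so it is about 1.65 rad from off. Its hub is at top pixel (262.4,224) and its tip at about (276,226). The right knob points at its dot, and the salt stands between them.

Run:
```python
from h import *
C={n:eyes.get_calibration(n) for n in("top","side")}
np.set_printoptions(precision=4,suppress=True)
T=C["top"];S=C["side"]
D=np.load("top0.npz")["d"]
for n,p,z in[("hubL",(262.4,224),.044),("tipL",(276,226),.044),("hubR",(347.2,227),.044),("dotL",(263.4,208.4),.012),("dotR",(347.6,211.6),.012),("salt",(310,226),.078),("plL",(264.1,174.9),.022)]:
    dz=D[int(p[1]+.5),int(p[0]+.5)]; o,d=ray(T,*p); f=R.from_euler('xyz',T['orientation']).as_matrix()[:,2]
    print(n,onplane(T,*p,z),"depth pt",o+d*dz/(d@f))
for n,a,b in[("hubL",(262.4,224),(281.4,230.5)),("tipL",(276,226),(293.7,223.6)),("hubR",(347.2,227),(350.3,178.5)),("dotL",(263.4,208.4),(269.6,225.8)),("dotR",(347.6,211.6),(336.5,176.8)),("salt",(310,226),(321,191))]:
    print(n,*cross(T,a,S,b))
```

```text
hubL [0.4895 0.0701 0.044 ] depth pt [0.4894 0.07   0.0462]
tipL [0.4829 0.0297 0.044 ] depth pt [0.4831 0.0306 0.0157]
hubR [ 0.4766 -0.1812  0.044 ] depth pt [ 0.4766 -0.1809  0.0465]
dotL [0.5375 0.0684 0.012 ] depth pt [0.5374 0.0682 0.0145]
dotR [ 0.5235 -0.1878  0.012 ] depth pt [ 0.5235 -0.1878  0.0121]
salt [ 0.4811 -0.0696  0.078 ] depth pt [ 0.4811 -0.0697  0.0753]
plL [0.639  0.0643 0.022 ] depth pt [0.6389 0.0642 0.0231]
hubL [0.4909 0.0719 0.0334] 0.003367488036596322
tipL [0.4847 0.0316 0.0299] 0.00439749964431913
hubR [ 0.4758 -0.1825  0.0401] 0.0022843295839341617
dotL [0.5386 0.0695 0.0073] 0.0023574788020319674
dotR [ 0.5247 -0.1879  0.0056] 0.0024287307463932133
salt [ 0.4821 -0.0687  0.078 ] 0.0027125295166012878
```

Measured values hold up:
- **Hub to plate:** 149.6 mm (150 given).
- **Knob to knob:** 252 mm (256 given).
- **Hob yaw:** about -2.6°.
- **Heights by depth:** hub top 46 mm (44 given), plate top 23 mm (22 given).
- **Lever:** world angle about -99°, so about 1.68 rad on.

I'll sweep it with closed fingers, turning the tool with the lever.

```bash
cat >> h.py <<'E'
HUB=np.array([.4897,.0704]); PH0=np.radians(-99); OFF=np.radians(-2.6)
def pose(phi,gap,z,r=.028):
    l=np.array([np.cos(phi),np.sin(phi)]); n=np.array([l[1],-l[0]])
    return [*(HUB+r*l+(.016+gap)*n),z],[np.pi,0,phi+np.pi/2]
E
python3 - <<'E'
from h import *
np.set_printoptions(precision=3,suppress=True)
env.grip(0.0)
p,o=pose(PH0,.014,.15); env.move_ptp(p,o)
p,o=pose(PH0,.014,.052); print("touch",env.move_l(p,feed=.08,f_stop=4))
s=env.read_state(); print(s["time"],s["tool_pos"],s["force"],s["finger_gap"],s["q"])
for n in("top","side"):
    im,d=eyes.read_camera(n); cv2.imwrite(f"pics/{n}1.png",im[:,:,::-1])
    if n=="side": cv2.imwrite("pics/s1.png",cv2.convertScaleAbs(cv2.resize(im[140:270,220:380],None,fx=4,fy=4,interpolation=2)[:,:,::-1],alpha=1.5))
E
```

```text
touch False
4.6917 [0.456 0.047 0.052] [-0.326  0.113 -0.   ] -9.26833035371721e-05 [-0.141  0.68   1.994  0.     0.467  1.587]
```

View pics/s1.png

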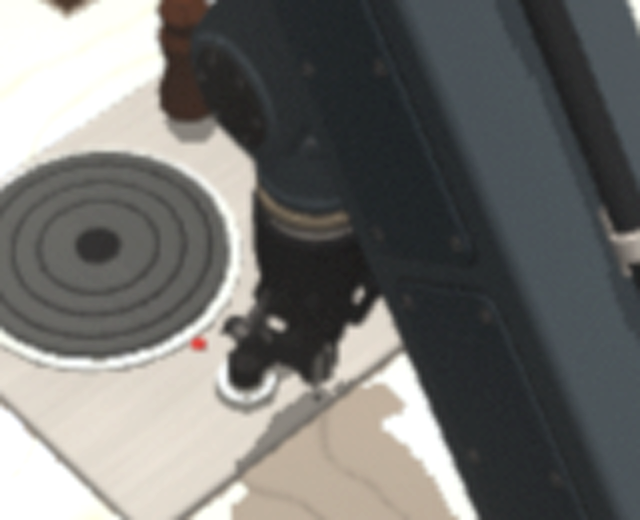

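The fingertips (crop about (320,370)) are down on the robot side of the knob (hub at (250,365)), with no contact yet. Next is the sweep.

Run:
```python
from h import *
np.set_printoptions(precision=3,suppress=True)
p,o=pose(PH0,0,.052); print(env.move_l(p,feed=.05,ori=o,f_stop=8))
for a in np.radians(np.r_[np.arange(-89,-8,10),-2.6,0,2]):
    p,o=pose(a,0,.052); t=env.move_l(p,feed=.04,ori=o,f_stop=8)
    s=env.read_state(); print(round(np.degrees(a)),t,round(s["time"],1),s["tool_pos"],s["force"])
    if t: break
```

```text
False
-89 False 5.5 [0.474 0.042 0.052] [-0.567  0.471  0.775]
-79 False 5.9 [0.479 0.04  0.052] [ 0.274 -0.065 -0.15 ]
-69 False 6.2 [0.485 0.039 0.052] [-0.267  0.447 -0.142]
-59 False 6.5 [0.49  0.038 0.052] [-1.298 -0.119 -0.634]
-49 False 6.8 [0.496 0.039 0.052] [-1.078 -0.308  0.013]
-39 False 7.2 [0.501 0.04  0.052] [-0.31   0.028 -1.153]
-29 False 7.5 [0.506 0.043 0.052] [-0.514  0.616 -0.617]
-19 False 7.8 [0.511 0.046 0.052] [-0.426  0.599 -0.474]
-9 False 8.2 [0.515 0.05  0.052] [ 0.161  0.013 -0.827]
-3 False 8.4 [0.517 0.053 0.052] [ 0.564  0.432 -0.392]
0 False 8.7 [0.518 0.054 0.052] [ 0.25  -0.026  0.503]
2 False 8.9 [0.518 0.055 0.052] [ 0.485 -2.236 -0.379]
```

Run:
```python
from h import *
np.set_printoptions(precision=3,suppress=True)
s=env.read_state(); p=np.array(s["tool_pos"])
print(env.move_l(p+[0,.008,0],feed=.02,f_stop=6)); s=env.read_state(); print(s["tool_pos"],s["force"])
p=np.array(s["tool_pos"]); env.move_l(p+[0,-.012,0],feed=.05); p=np.array(env.read_state()["tool_pos"])
env.move_l([p[0],p[1],.16],feed=.15)
env.move_ptp([.45,-.2,.3],[np.pi,0,1.5])
im,d=eyes.read_camera("top"); im2,d=eyes.read_camera("side")
a=cv2.resize(im[130:250,220:400],None,fx=4,fy=4,interpolation=2)
cv2.imwrite("pics/t2.png",cv2.convertScaleAbs(a[:,:,::-1],alpha=1.5))
cv2.imwrite("pics/s2.png",cv2.convertScaleAbs(cv2.resize(im2[140:270,220:380],None,fx=4,fy=4,interpolation=2)[:,:,::-1],alpha=1.5))
print(env.read_state()["time"])
```

```text
True
[0.519 0.055 0.052] [-0.146 -2.61   1.79 ]
11.6
```

View pics/s2.png

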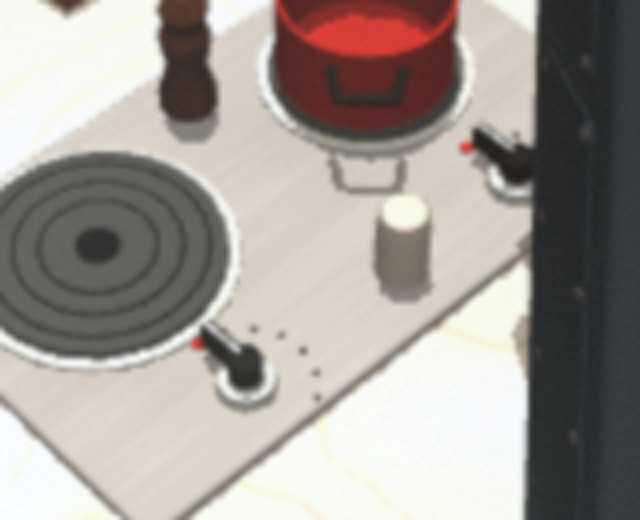

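View pics/t2.png

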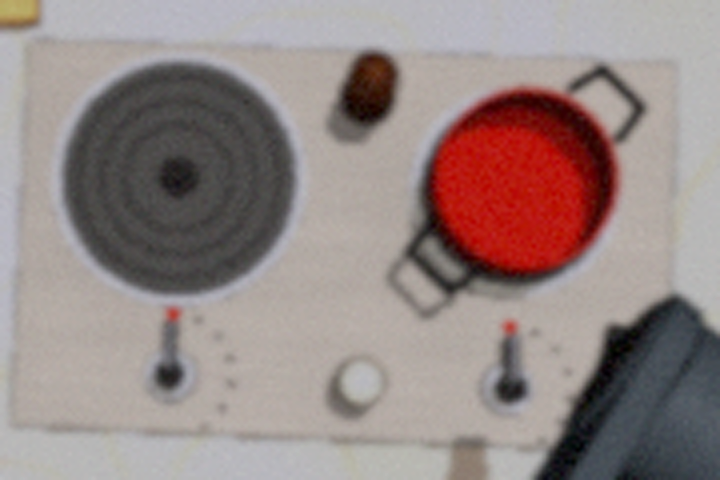

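The left lever now points at its red dot (hub (169,375), tip (172,320), dot (172,313)), parallel to the right lever, and the push ended against the stop. The pot, salt and mill are unmoved. The plate middle is at crop (178,176), which is (0.639, 0.064) in the world. Now I point at it.

Run:
```python
from h import *
np.set_printoptions(precision=3,suppress=True)
o=[np.pi,0,1.5]
env.move_ptp([.639,.064,.25],o); env.move_l([.639,.064,.085],feed=.08,f_stop=6); env.hold(2.6)
s=env.read_state(); print(s["time"],s["tool_pos"],s["tool_rot"],s["force"])
im,d=eyes.read_camera("side")
cv2.imwrite("pics/s3.png",cv2.convertScaleAbs(cv2.resize(im[120:270,180:380],None,fx=4,fy=4)[:,:,::-1],alpha=1.5))
```

```text
17.65 [0.639 0.064 0.085] [-3.142  0.     1.5  ] [ 0.098  0.397 -0.494]
```

View pics/s3.png

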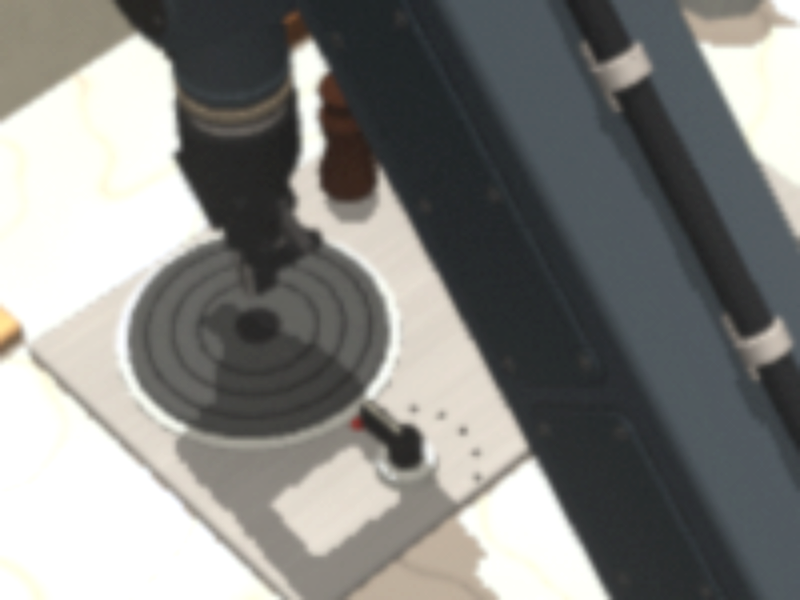

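The fingertips (260,290) hover above the plate's middle (257,325), the lever is still at its dot and the mill is standing. Handing in.

```bash
python3 -c "
from plant import env
print(env.finish_job())"
```

```text
the job is handed in; nothing more can be done
None
```

I pushed the left knob to off, left the arm pointing straight down at the middle of the left plate from about 4 cm above it, and handed the job in; no verdict was returned.

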